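# Zero a bench slab roller and set it by clicks

### The arm

A 6-joint arm with a two-finger parallel gripper is mounted at the origin on the work surface. World frame = base frame: x ahead of the robot, y to its left, z up, the work surface at z = 0. Lengths are in m, angles in rad, forces in N, time in s.
With the tool pointing down it reaches from about 0.375 to 0.925 m from the base axis. Payload 5.7 kg.
Tool frame: the origin (TCP) lies where the fingers leave the gripper's body, on its centre line; the fingertips stand bot.finger_overhang ahead of it and the grasp point (between the pads) lies 61 mm ahead of it (bot.finger_overhang is the distance from the TCP to the fingertips, in m); z points along the fingers, y is the line along which they close (so a half turn about z gives the same grasp; the last joint's range is limited). The gripper opens to 88 mm and grips with 3 to 60 N. Pads are 20 mm wide; open, the fingers measure 115 mm over their backs; the gripper's body (75 mm by 178 mm) begins 61 mm behind the grasp point.
Start: joints at [1.08, 0.359, 1.51, -0, 1.272, -0.115], TCP at [0.22, 0.558, 0.303] pointing down, gripper open.
Joint ranges: [-2.97, 2.97], [-1.01, 2.36], [0.21, 2.38], [-0.96, 4.11], [0.2, 2.71], [-2.98, 2.98]. Speed limits (rad/s): [2.39, 2.39, 3.14, 3.14, 3.14, 3.14].

### API

Orientations are given as a unit quaternion [w, x, y, z].
In Python, from station import bot gives the robot as it stands.
- The arm moves only by the tool carry_out, never from a script. Its argument "series" is text: rows parted by semicolons, each of 7 numbers parted by spaces: the turn, a rotation vector about the tool's x, y, z in degrees, then the shift along the tool's x, y, z in m, then the finger opening in m, from 0 to 0.0878. A call has exactly 10 rows; each row is the pose to reach, as a shift and turn from the pose commanded when the call began, along the tool's axes at that moment; what a row does not reach only later rows make up. A row lasts 1/10 s, in which the tool goes at most 50 mm and 8.59 degrees, less where a joint would pass 70% of its speed; a pose out of reach is approached as far as the arm can. A call with a gripper value outside its range is refused whole. The fingers move at their own pace and stop on an object; "grip_force" is the grip in N (left out, the last holds). Time passes only in rows, so rows that repeat a pose let the fingers close, or fill a call up. It gives the time, the measured TCP pose, the force, the opening and the grip force at its end, in the units of the state.
- bot.get_obs(): the state, without advancing time (a new reading comes with each control period).
- bot.capture(name): name is "side" or "top" or "wrist"; returns the picture (384x512x3 uint8, red, green, blue); there is no depth.
- bot.camera_model(name): a dict with "K" (3x3 intrinsics, pixels), "rvec" (rotation vector, rad) and "tvec" (3), from world to camera coordinates, as OpenCV has them. Camera axes: x right, y down, z forward; pixel columns grow to the right and rows downward; lengths in m; the calibration is good to about 2 mm. A picture is of the moment at which its call begins: read the wrist's pose just before it. camera_model takes no time and is no camera call; for the wrist camera it gives the pose at the moment of the call.
- bot.finish_job(): hands the job in; it is judged then, once.
The state is a dict: "time": time; "joint_pos": joint angles; "qd": joint speeds; "tau": joint torques, N m; "ee_pos": TCP position; "eef_rot": TCP orientation; "contact_force": force on the tool from outside, world axes, zero at the start; "ft_torque": the same for the moment, N m; "finger_gap": opening from 0.0 (shut) to 1.0 (fully open); "gripper_force": force on a finger pad.
Only numpy, scipy, OpenCV 4.12 (cv2) and the standard library are available. Lean on these libraries where they do the work, as an engineer would, in place of code of your own. Each camera call takes 0.05 s, during which the arm holds its last target. There are 200 camera calls.

### The job

Set the slab roller for the next slab: wind the dial clockwise until it comes up against its zero stop, without forcing it, then open the roller by exactly five clicks anticlockwise. Then swing the locking lever fully in so that the dial is locked, and let go; leave the pots and the brush jar standing where they are.

Things in the scene. Friction and masses are not known exactly. Their poses are not given: they have to be found in the camera images.
- roller_press: Bench slab roller, bolted down: wooden bed 420 x 262 mm, top 50 mm above the bench; a 60 mm steel roller under a green bridge 90 x 304 mm, top 170 mm above the bench. Origin: on the bench, on the dial's axis; x along the bed (at yaw 0 away from the robot), y along the roller, z up. A hand wheel 146 mm across, up to 160 mm high, stands at the +y end, 165 to 240 mm from the middle.
- dial_grip (a point): Point on the upright axis of the dial, 213 mm above the bench, where to grip it; fixed to the machine, does not turn. The dial is a round black fluted knob on the bridge, 50 mm across, 40 mm tall (top 229 mm above the bench), over a steel flange 68 mm across, top 189 mm above the bench. Nothing on it shows its setting. Clockwise from above lowers the roller, anticlockwise opens it.
- index_ring (a point): Ring of pins under the flange that gives the clicks; point on the axis, 177 mm above the bench. Equal notches 12 to 30 degrees apart. At rest in a notch: no torque. Turned out of it: resists at once with 0.15 to 0.2 N m, fading to nothing half way, then pulls forward up to 0.2 N m and drops in the next. Let go, it settles in the nearest. Starts 2 to 4 notches above the lowest; over 10 in all.
- roller_underside (a point): Lowest line of the steel roller, at its middle, above the bed (53 mm above the bench when the dial is in its lowest notch). It rises a quarter of a millimetre with every click.
- zero_stop: Cushioned steel pin under the flange, out of sight; origin on the dial's axis, 170 mm above the bench. A lug of the dial, 20 mm from the axis, meets it a tenth of a click past the lowest notch, going clockwise; from there the torque climbs by about 0.1 N m a degree. More than 25 N (about 0.55 N m at the dial) damages it. Let go there, the dial settles in the lowest notch.
- lock_lever (a joint): Locking lever on an upright axis, 34 mm in +x and 34 mm in -y (machine's axes) from the dial's axis: 0 = swung fully out, 0.55 rad = fully in. It grows clockwise from above, the handle going to -x. It goes fully in only with the dial at rest in a notch, its nose then stands between two pins of the ring and holds the dial. It stays where left; about 2 N at the handle moves it.
- lever_grip (a point): On the axis of the lever's upright black handle at mid height, 202 mm above the bench: 20 mm across, 26 mm tall (188 to 214 mm above the bench), 85 mm from the lever's axis. Machine's axes: fully out at x +78, y -106 mm, fully in at x +34, y -119 mm from the dial's axis. Turns with the lever.
- bisque_cup: Bystander: reddish unglazed cup 80 mm across, 72 mm tall. Origin under its foot.
- bisque_bowl: Bystander: reddish unglazed bowl 110 mm across, 52 mm tall. Origin under its foot.
- brush_jar: Bystander: green glass jar 72 mm across and 90 mm tall with brushes standing up to 200 mm. Origin under its foot.

How it is judged:
By the outcome, as a careful person would: the job done as asked, in the order asked, and still so for the second after the job is handed in, with the robot touching nothing.
It also fails if it takes over 72 s, if anything falls off the work surface, if the arm or the gripper's body presses on something with over 40 N, if the wrist force passes 120 N, or if a joint passes its speed limit or range.

## Working session

There is one attempt and no reset: what is moved stays moved. The work goes in short steps, Python scripts to look and compute and a tool call to move; the robot and the scene stay as the last step left them, time stands still between calls to the robot, and variables do not carry over. Pictures are saved under pics/ and viewed, at most 10 in all, crops included, and the job is handed in when it is done.

Besides the shell and the picture viewer there is one more tool, called after ">>>" as name(argument=value, ...) on one line, values as JSON. carry_out: Moves the arm, as the interface text tells. Its arguments: {"type":"object","properties":{"series":{"type":"string"},"grip_force":{"type":"number"}},"required":["series"]}

```bash
ls; mkdir -p pics; python3 - <<'E'
from station import bot
import cv2,numpy as np
o=bot.get_obs(); print({k:np.round(v,3).tolist() for k,v in o.items()}, bot.finger_overhang)
a=bot.capture("side"); b=bot.capture("top")
np.save("side.npy",a);np.save("top.npy",b)
for n in("side","top"):
  m=bot.camera_model(n); print(n,{k:np.round(v,4).tolist() for k,v in m.items()})
cv2.imwrite("pics/side.png",a[:,:,::-1]);cv2.imwrite("pics/top.png",b[:,:,::-1])
E
```

```text
pics
{'time': 0.0, 'joint_pos': [1.08, 0.359, 1.511, -0.0, 1.272, -0.115], 'qd': [-0.001, 0.0, 0.001, 0.001, -0.0, 0.001], 'tau': [0.001, -51.539, -27.072, 0.067, 0.035, -0.0], 'ee_pos': [0.22, 0.558, 0.302], 'eef_rot': [-0.0, 0.187, 0.982, -0.001], 'contact_force': [0.442, 0.031, 0.233], 'ft_torque': [0.03, 0.032, 0.027], 'gripper_force': 0.0, 'finger_gap': 0.999} 0.08
side {'K': [[389.0331, 0.0, 257.6353], [0.0, 389.0331, 200.3045], [0.0, 0.0, 1.0]], 'rvec': [2.0686, -0.4135, 0.2743], 'tvec': [-0.5097, 0.239, 0.9351]}
top {'K': [[432.1107, 0.0, 259.0262], [0.0, 432.1107, 191.2563], [0.0, 0.0, 1.0]], 'rvec': [2.1505, -2.1242, 0.1968], 'tvec': [0.0041, 0.571, 1.0992]}
```

View pics/side.png

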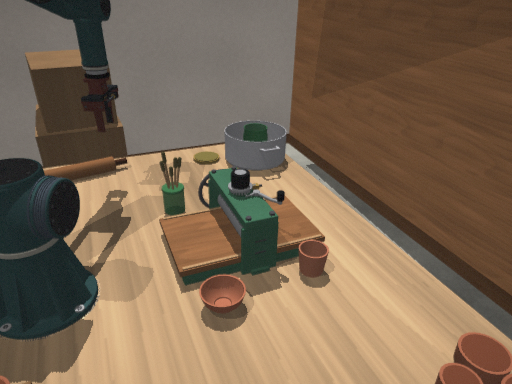

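View pics/top.png

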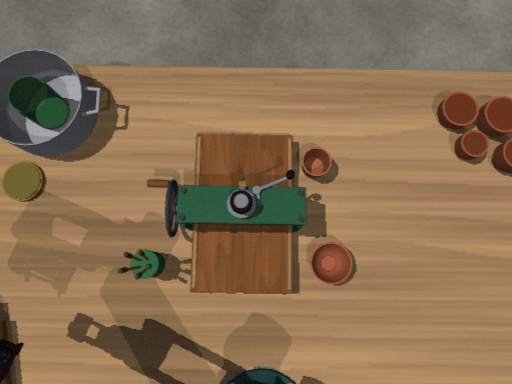

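The side view shows the dial at about (240,178) and the lever handle at (281,196). In the top view the dial is at (242,202) and the handle at (290,175). The cup (316,162) and bowl (332,264) lie on the −y side, and the jar (147,263) on the +y side near the robot.

```bash
cat > h.py <<'E'
import cv2,numpy as np
from scipy.spatial.transform import Rotation as R
def P(m):
    Rm=cv2.Rodrigues(np.array(m["rvec"],float))[0]; return np.array(m["K"])@np.c_[Rm,np.array(m["tvec"]).ravel()]
def tri(m1,p1,m2,p2):
    X=cv2.triangulatePoints(P(m1),P(m2),np.array(p1,float).reshape(2,1),np.array(p2,float).reshape(2,1)); return (X[:3]/X[3]).ravel()
def plane(m,p,z):
    M=P(m); H=M[:,[0,1,3]].copy(); H[:,2]+=M[:,2]*z
    x=np.linalg.solve(H,[p[0],p[1],1]); return x[:2]/x[2]
def proj(m,X):
    x=P(m)@np.r_[X,1]; return x[:2]/x[2]
def blobs(mask,off=(0,0)):
    n,l,s,c=cv2.connectedComponentsWithStats(mask.astype(np.uint8)); 
    return [(s[i,4],np.round(c[i]+off,1).tolist(),(s[i,:4]+np.r_[off,0,0]).tolist()) for i in range(1,n) if s[i,4]>12]
E
python3 - <<'E'
from h import *; from station import bot
s=np.load("side.npy");t=np.load("top.npy")
ms,mt=bot.camera_model("side"),bot.camera_model("top")
print("side dark",blobs(s[160:210,220:295].max(2)<45,(220,160)))
print("top dark",blobs(t[160:225,220:305].max(2)<45,(220,160)))
g=(t[...,1]>t[...,0]*1.5)&(t[...,1]>60); g[:175]=0;g[235:]=0;g[:,:176]=0;g[:,312:]=0
c=max(cv2.findContours(g.astype(np.uint8),0,1)[0],key=cv2.contourArea)
r=cv2.minAreaRect(c); print(r)
q=np.array([plane(mt,p,.17) for p in cv2.boxPoints(r)]);print("bridge box",q.round(3).tolist(),q.mean(0))
for n,p in dict(cup=(316,162),bowl=(332,264),jar=(147,263)).items(): print(n,plane(mt,p,.06))
print("dialtop",tri(ms,(240,173),mt,(242,202)),"handle",tri(ms,(281,196),mt,(290.5,175)))
E
```

```text
side dark [(np.int32(256), [239.8, 180.2], [231, 168, 19, 21]), (np.int32(60), [280.3, 195.8], [277, 191, 7, 11])]
top dark [(np.int32(58), [290.1, 174.1], [286, 170, 9, 9]), (np.int32(210), [241.3, 202.9], [230, 191, 22, 23]), (np.int32(46), [253.5, 224.0], [231, 224, 46, 1])]
((241.1202850341797, 204.584716796875), (128.3458251953125, 37.211769104003906), 0.9963478446006775)
bridge box [[0.474, 0.204], [0.563, 0.207], [0.562, -0.098], [0.473, -0.096]] [0.51782301 0.05416916]
cup [ 0.65025445 -0.13980733]
bowl [ 0.38237381 -0.17782646]
jar [0.37959065 0.29478252]
dialtop [0.51714725 0.05030237 0.22643607] handle [ 0.58616177 -0.06053942  0.20005302]
```

>>> carry_out(series="0 0 0 -0.02 -0.015 -0.045 0.0878; 0 0 0 -0.05 -0.04 -0.085 0.0878; 0 0 0 -0.09 -0.07 -0.1 0.0878; 0 0 0 -0.13 -0.1 -0.1 0.0878; 0 0 0 -0.17 -0.133 -0.1 0.0878; 0 0 0 -0.21 -0.165 -0.1 0.0878; 0 0 0 -0.248 -0.195 -0.1 0.0878; 0 0 0 -0.287 -0.225 -0.1 0.0878; 0 0 0 -0.326 -0.255 -0.1 0.0878; 0 0 0 -0.364 -0.285 -0.1 0.0878", grip_force=40)

```text
time: 1.1
ee_pos: [0.4514, 0.1631, 0.4025]
eef_rot: [-0.0, 0.187, 0.982, -0.0]
contact_force: [0.5, 1.4, 0.5]
finger_gap: 1.0
gripper_force: 0.0
```

>>> carry_out(series="0 0 0 -0.035 -0.027 0 0.0878; 0 0 0 -0.065 -0.052 0 0.0878; 0 0 0 -0.09 -0.07 0 0.0878; 0 0 0 -0.098 -0.077 0 0.0878; 0 0 0 -0.098 -0.077 0 0.0878; 0 0 0 -0.098 -0.077 0 0.0878; 0 0 0 -0.098 -0.077 0 0.0878; 0 0 0 -0.098 -0.077 0 0.0878; 0 0 0 -0.098 -0.077 0 0.0878; 0 0 0 -0.098 -0.077 0 0.0878")

```text
time: 2.1
ee_pos: [0.5136, 0.058, 0.4028]
eef_rot: [0.0, 0.186, 0.982, -0.0]
contact_force: [-0.5, -0.3, 0.5]
finger_gap: 1.002
gripper_force: 0.0
```

```bash
python3 - <<'E'
from h import *; from station import bot
import json
o=bot.get_obs(); m=bot.camera_model("wrist"); w=bot.capture("wrist"); np.save("w1.npy",w)
json.dump({k:np.array(v).tolist() for k,v in m.items()},open("w1.json","w"))
print({k:np.round(o[k],3).tolist() for k in("time","joint_pos","ee_pos","eef_rot","contact_force","ft_torque")})
print("proj dialtop",proj(m,[.517,.051,.229]),"handle",proj(m,[.586,-.0605,.214]))
Rm=cv2.Rodrigues(np.array(m["rvec"]))[0];print("campos",-Rm.T@np.array(m["tvec"]).ravel())
cv2.imwrite("pics/w1.png",w[:,:,::-1])
E
```

```text
{'time': 2.1, 'joint_pos': [-0.021, 0.158, 1.539, -0.0, 1.445, -1.217], 'ee_pos': [0.514, 0.058, 0.403], 'eef_rot': [0.0, 0.186, 0.982, -0.0], 'contact_force': [-0.511, -0.289, 0.458], 'ft_torque': [-0.049, 0.006, 0.002]}
proj dialtop [251.11738453 207.20381332] handle [172.30424289 302.61284381]
campos [0.43545413 0.0875867  0.48422962]
```

View pics/w1.png

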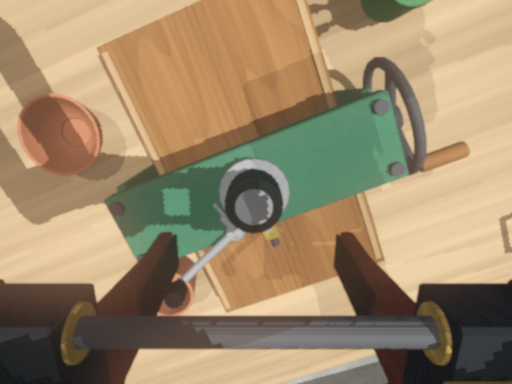

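The wrist view shows the dial cap near (256,206), the lever handle top near (177,291), and bridge bolts at (381,106), (397,169) and (117,208), which give the yaw.

```bash
python3 - <<'E'
from h import *; from station import bot; import json
w=np.load("w1.npy");m=json.load(open("w1.json"))
ms,mt=bot.camera_model("side"),bot.camera_model("top")
k=w[155:250,205:305]; 
print("dial dark",blobs(k.max(2)<50,(205,155)))
mask=(k.max(2)<95).astype(np.uint8); c=max(cv2.findContours(mask,0,1)[0],key=cv2.contourArea); print("outer",cv2.boundingRect(c),cv2.minEnclosingCircle(c))
h=w[270:315,155:200]; print("handle",blobs(h.max(2)<75,(155,270)))
b=[plane(m,p,.172) for p in((381,106),(397,169),(117,208))]
print("yaw from long", np.degrees(np.arctan2(*(b[0]-b[2])[::1])), "short",np.degrees(np.arctan2((b[1]-b[0])[1],(b[1]-b[0])[0])),b)
for p in((255,205),(256,207)): print("dial",plane(m,p,.229),tri(ms,(240,172),m,p),tri(mt,(241.5,202.5),m,p))
p=(177,291);print("handle",plane(m,p,.214),tri(ms,(280.3,193),m,p),tri(mt,(290.1,174.1),m,p))
E
```

```text
dial dark [(np.int32(139), [234.5, 190.6], [227, 175, 23, 34])]
outer (12, 14, 66, 64) ((45.13333511352539, 46.55555725097656), 33.1649055480957)
handle [(np.int32(859), [167.1, 288.3], [155, 270, 31, 45])]
yaw from long 0.21145609731407497 short -0.6503957765247552 [array([0.4863106, 0.193671 ]), array([0.55091988, 0.19293756]), array([ 0.48527611, -0.08663375])]
dial [0.51636965 0.05477425] [0.51938559 0.05397743 0.22709008] [0.51494202 0.05288265 0.22799053]
dial [0.51833898 0.05490589] [0.52027292 0.05436279 0.22704029] [0.51436068 0.05309541 0.23408681]
handle [ 0.57573436 -0.0504358 ] [ 0.58565537 -0.0564209   0.20532463] [ 0.58670228 -0.05960494  0.19489342]
```

>>> carry_out(series="0 0 0 -0.002 -0.001 0.02 0.0878; 0 0 0 -0.005 -0.002 0.045 0.0878; 0 0 0 -0.0058 -0.0026 0.07 0.0878; 0 0 0 -0.0058 -0.0026 0.095 0.0878; 0 0 0 -0.0058 -0.0026 0.115 0.0878; 0 0 0 -0.0058 -0.0026 0.125 0.0878; 0 0 0 -0.0058 -0.0026 0.1285 0.0878; 0 0 0 -0.0058 -0.0026 0.1285 0.07; 0 0 0 -0.0058 -0.0026 0.1285 0.06; 0 0 0 -0.0058 -0.0026 0.1285 0.056", grip_force=20)

```text
time: 3.15
ee_pos: [0.5189, 0.0529, 0.2752]
eef_rot: [0.001, 0.187, 0.982, 0.0]
contact_force: [0.2, 0.5, -0.1]
finger_gap: 0.767
gripper_force: 0.0
```

```bash
cat >> h.py <<'E'
def st(bot):
    o=bot.get_obs(); r=R.from_quat(np.roll(o["eef_rot"],-1)).as_matrix()
    print("t",round(o["time"],2),"ee",np.round(o["ee_pos"],4),"toolx_yaw",round(float(np.degrees(np.arctan2(r[1,0],r[0,0]))),2),"F",np.round(o["contact_force"],2),"M",np.round(o["ft_torque"],3),"gap",round(o["finger_gap"]*87.8,1),"gf",round(o["gripper_force"],1),"q6",round(o["joint_pos"][5],3))
    return o
E
python3 -c "
from h import *; from station import bot
o=st(bot);m=bot.camera_model('wrist');w=bot.capture('wrist');cv2.imwrite('pics/w2.png',w[:,:,::-1]);o=st(bot)
print(proj(m,[.5865,-.058,.214]))"
```

```text
t 3.15 ee [0.5189 0.0529 0.2752] toolx_yaw 158.47 F [ 0.21  0.46 -0.05] M [ 0.011 -0.007  0.036] gap 67.3 gf 0.0 q6 -1.226
t 3.2 ee [0.5188 0.0529 0.2751] toolx_yaw 158.47 F [-0.33 -0.03  0.29] M [-0.017 -0.024 -0.003] gap 63.2 gf 0.0 q6 -1.226
[127.21891736 422.84123102]
```

View pics/w2.png

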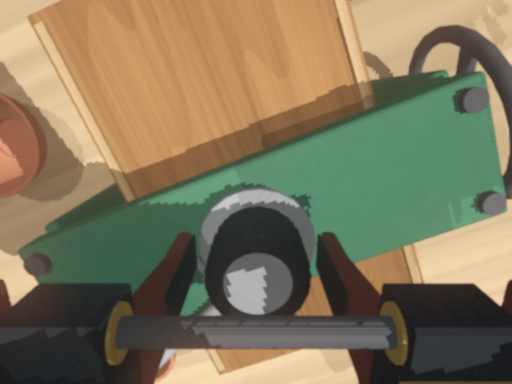

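>>> carry_out(series="0 0 0 0 0 0 0.045; 0 0 0 0 0 0 0.04; 0 0 0 0 0 0 0.04; 0 0 0 0 0 0 0.04; 0 0 0 0 0 0 0.04; 0 0 0 0 0 0 0.04; 0 0 0 0 0 0 0.04; 0 0 0 0 0 0 0.04; 0 0 0 0 0 0 0.04; 0 0 0 0 0 0 0.04", grip_force=45)

```text
time: 4.2
ee_pos: [0.5187, 0.0535, 0.2746]
eef_rot: [0.0, 0.187, 0.982, 0.001]
contact_force: [0.6, 5.5, 4.3]
finger_gap: 0.565
gripper_force: 45.0
```

```bash
python3 -c "
from h import *; from station import bot
o=st(bot)"
```

```text
t 4.2 ee [0.5187 0.0535 0.2746] toolx_yaw 158.46 F [0.59 5.47 4.32] M [ 0.785 -0.103 -0.013] gap 49.7 gf 45.0 q6 -1.226
```

>>> carry_out(series="0 0 1 0 0 0 0.04; 0 0 2 0 0 0 0.04; 0 0 3 0 0 0 0.04; 0 0 4 0 0 0 0.04; 0 0 4 0 0 0 0.04; 0 0 4 0 0 0 0.04; 0 0 4 0 0 0 0.04; 0 0 4 0 0 0 0.04; 0 0 4 0 0 0 0.04; 0 0 4 0 0 0 0.04")

```text
time: 5.2
ee_pos: [0.5187, 0.0536, 0.2746]
eef_rot: [0.001, 0.221, 0.975, 0.001]
contact_force: [2.0, 5.3, 3.3]
finger_gap: 0.565
gripper_force: 45.0
```

```bash
python3 -c "
from h import *; from station import bot
o=st(bot)"
```

```text
t 5.2 ee [0.5187 0.0536 0.2746] toolx_yaw 154.48 F [1.98 5.3  3.34] M [ 0.809 -0.066  0.079] gap 49.6 gf 45.0 q6 -1.156
```

>>> carry_out(series="0 0 1 0 0 0 0.04; 0 0 2 0 0 0 0.04; 0 0 3 0 0 0 0.04; 0 0 4 0 0 0 0.04; 0 0 4 0 0 0 0.04; 0 0 4 0 0 0 0.04; 0 0 4 0 0 0 0.04; 0 0 4 0 0 0 0.04; 0 0 4 0 0 0 0.04; 0 0 4 0 0 0 0.04")

```text
time: 6.2
ee_pos: [0.5187, 0.0536, 0.2746]
eef_rot: [0.0, 0.255, 0.967, 0.001]
contact_force: [1.1, 5.2, 4.5]
finger_gap: 0.565
gripper_force: 45.0
```

```bash
python3 -c "
from h import *; from station import bot
o=st(bot)"
```

```text
t 6.2 ee [0.5187 0.0536 0.2746] toolx_yaw 150.47 F [1.15 5.19 4.5 ] M [ 0.81  -0.043  0.085] gap 49.6 gf 45.0 q6 -1.086
```

>>> carry_out(series="0 0 1 0 0 0 0.04; 0 0 2 0 0 0 0.04; 0 0 3 0 0 0 0.04; 0 0 4 0 0 0 0.04; 0 0 4 0 0 0 0.04; 0 0 4 0 0 0 0.04; 0 0 4 0 0 0 0.04; 0 0 4 0 0 0 0.04; 0 0 4 0 0 0 0.04; 0 0 4 0 0 0 0.04")

```text
time: 7.2
ee_pos: [0.5188, 0.0536, 0.2746]
eef_rot: [0.0, 0.289, 0.957, 0.001]
contact_force: [1.3, 5.9, 4.5]
finger_gap: 0.563
gripper_force: 45.0
```

```bash
cat > s.py <<'E'
from h import *; from station import bot
v=[]
for i in range(4): v.append(bot.get_obs()["ft_torque"][2]); bot.capture("wrist")
o=st(bot); v.append(o["ft_torque"][2]); print("Mz mean",np.mean(v).round(3),np.round(v,3))
E
python3 s.py
```

```text
t 7.4 ee [0.5188 0.0536 0.2746] toolx_yaw 146.46 F [1.9  5.54 3.71] M [ 0.757 -0.004 -0.047] gap 49.5 gf 45.0 q6 -1.016
Mz mean -0.045 [-0.119  0.011 -0.047 -0.022 -0.047]
```

>>> carry_out(series="0 0 1 0 0 0 0.04; 0 0 2 0 0 0 0.04; 0 0 3 0 0 0 0.04; 0 0 4 0 0 0 0.04; 0 0 4 0 0 0 0.04; 0 0 4 0 0 0 0.04; 0 0 4 0 0 0 0.04; 0 0 4 0 0 0 0.04; 0 0 4 0 0 0 0.04; 0 0 4 0 0 0 0.04")

```text
time: 8.4
ee_pos: [0.5188, 0.0536, 0.2746]
eef_rot: [0.0, 0.322, 0.947, 0.001]
contact_force: [0.4, 5.1, 3.8]
finger_gap: 0.558
gripper_force: 45.0
```

```bash
python3 s.py
```

```text
t 8.6 ee [0.5188 0.0536 0.2747] toolx_yaw 142.45 F [1.28 5.37 2.59] M [ 0.748 -0.006 -0.15 ] gap 49.4 gf 45.0 q6 -0.946
Mz mean -0.116 [-0.096 -0.137 -0.099 -0.099 -0.15 ]
```

>>> carry_out(series="0 0 1 0 0 0 0.04; 0 0 2 0 0 0 0.04; 0 0 3 0 0 0 0.04; 0 0 4 0 0 0 0.04; 0 0 4 0 0 0 0.04; 0 0 4 0 0 0 0.04; 0 0 4 0 0 0 0.04; 0 0 4 0 0 0 0.04; 0 0 4 0 0 0 0.04; 0 0 4 0 0 0 0.04")

```text
time: 9.6
ee_pos: [0.5188, 0.0537, 0.2746]
eef_rot: [0.0, 0.354, 0.935, 0.001]
contact_force: [1.5, 6.3, 3.2]
finger_gap: 0.562
gripper_force: 45.0
```

```bash
python3 s.py
```

```text
t 9.8 ee [0.5188 0.0537 0.2746] toolx_yaw 138.49 F [1.15 6.5  3.42] M [ 0.804 -0.045  0.162] gap 49.3 gf 45.0 q6 -0.877
Mz mean 0.178 [0.155 0.23  0.194 0.147 0.162]
```

>>> carry_out(series="0 0 1 0 0 0 0.04; 0 0 2 0 0 0 0.04; 0 0 3 0 0 0 0.04; 0 0 4 0 0 0 0.04; 0 0 5 0 0 0 0.04; 0 0 6 0 0 0 0.04; 0 0 6 0 0 0 0.04; 0 0 6 0 0 0 0.04; 0 0 6 0 0 0 0.04; 0 0 6 0 0 0 0.04")

```text
time: 10.8
ee_pos: [0.5189, 0.0537, 0.2747]
eef_rot: [0.0, 0.403, 0.915, 0.001]
contact_force: [2.6, 5.8, 3.4]
finger_gap: 0.562
gripper_force: 45.0
```

```bash
python3 s.py
```

```text
t 11.0 ee [0.5189 0.0537 0.2746] toolx_yaw 132.47 F [0.86 6.04 2.3 ] M [ 0.761 -0.067 -0.002] gap 49.6 gf 45.0 q6 -0.772
Mz mean 0.019 [ 0.006  0.005  0.057  0.03  -0.002]
```

>>> carry_out(series="0 0 1 0 0 0 0.04; 0 0 2 0 0 0 0.04; 0 0 3 0 0 0 0.04; 0 0 4 0 0 0 0.04; 0 0 5 0 0 0 0.04; 0 0 6 0 0 0 0.04; 0 0 6 0 0 0 0.04; 0 0 6 0 0 0 0.04; 0 0 6 0 0 0 0.04; 0 0 6 0 0 0 0.04")

```text
time: 12.0
ee_pos: [0.5189, 0.0537, 0.2746]
eef_rot: [0.0, 0.45, 0.893, 0.001]
contact_force: [1.9, 5.6, 3.1]
finger_gap: 0.564
gripper_force: 45.0
```

```bash
python3 s.py
```

```text
t 12.2 ee [0.5189 0.0537 0.2746] toolx_yaw 126.45 F [2.05 6.18 3.28] M [ 0.812 -0.065 -0.03 ] gap 49.4 gf 45.0 q6 -0.667
Mz mean -0.082 [-0.111 -0.081 -0.116 -0.072 -0.03 ]
```

>>> carry_out(series="0 0 1 0 0 0 0.04; 0 0 2 0 0 0 0.04; 0 0 3 0 0 0 0.04; 0 0 3 0 0 0 0.04; 0 0 3 0 0 0 0.04; 0 0 3 0 0 0 0.04; 0 0 3 0 0 0 0.04; 0 0 3 0 0 0 0.04; 0 0 3 0 0 0 0.04; 0 0 3 0 0 0 0.04")

```text
time: 13.2
ee_pos: [0.5189, 0.0538, 0.2747]
eef_rot: [0.0, 0.474, 0.881, 0.001]
contact_force: [2.0, 6.4, 3.8]
finger_gap: 0.562
gripper_force: 45.0
```

```bash
python3 s.py
```

```text
t 13.4 ee [0.519  0.0537 0.2746] toolx_yaw 123.44 F [1.79 6.38 3.29] M [ 0.808 -0.046 -0.139] gap 49.2 gf 45.0 q6 -0.615
Mz mean -0.146 [-0.129 -0.193 -0.138 -0.131 -0.139]
```

>>> carry_out(series="0 0 1 0 0 0 0.04; 0 0 2 0 0 0 0.04; 0 0 3 0 0 0 0.04; 0 0 4 0 0 0 0.04; 0 0 5 0 0 0 0.04; 0 0 5 0 0 0 0.04; 0 0 5 0 0 0 0.04; 0 0 5 0 0 0 0.04; 0 0 5 0 0 0 0.04; 0 0 5 0 0 0 0.04")

```text
time: 14.4
ee_pos: [0.519, 0.0538, 0.2747]
eef_rot: [0.0, 0.511, 0.859, 0.001]
contact_force: [2.4, 6.8, 3.7]
finger_gap: 0.559
gripper_force: 45.0
```

```bash
python3 s.py
```

```text
t 14.6 ee [0.519  0.0538 0.2746] toolx_yaw 118.49 F [2.25 6.92 2.23] M [ 0.877 -0.073  0.22 ] gap 49.5 gf 45.0 q6 -0.528
Mz mean 0.234 [0.256 0.225 0.186 0.283 0.22 ]
```

>>> carry_out(series="0 0 0.5 0 0 0 0.04; 0 0 1 0 0 0 0.04; 0 0 1.5 0 0 0 0.04; 0 0 1.5 0 0 0 0.04; 0 0 1.5 0 0 0 0.04; 0 0 1.5 0 0 0 0.04; 0 0 1.5 0 0 0 0.04; 0 0 1.5 0 0 0 0.04; 0 0 1.5 0 0 0 0.04; 0 0 1.5 0 0 0 0.04")

```text
time: 15.6
ee_pos: [0.519, 0.0539, 0.2746]
eef_rot: [0.0, 0.523, 0.853, 0.001]
contact_force: [1.5, 6.7, 2.7]
finger_gap: 0.562
gripper_force: 45.0
```

```bash
python3 s.py
```

```text
t 15.8 ee [0.519  0.0539 0.2746] toolx_yaw 117.0 F [2.52 7.53 2.35] M [ 0.92  -0.105  0.328] gap 49.1 gf 45.0 q6 -0.502
Mz mean 0.287 [0.272 0.293 0.275 0.269 0.328]
```

>>> carry_out(series="0 0 0.5 0 0 0 0.04; 0 0 1 0 0 0 0.04; 0 0 1.2 0 0 0 0.04; 0 0 1.2 0 0 0 0.04; 0 0 1.2 0 0 0 0.04; 0 0 1.2 0 0 0 0.04; 0 0 1.2 0 0 0 0.04; 0 0 1.2 0 0 0 0.04; 0 0 1.2 0 0 0 0.04; 0 0 1.2 0 0 0 0.04")

```text
time: 16.8
ee_pos: [0.519, 0.0539, 0.2746]
eef_rot: [0.0, 0.531, 0.847, 0.001]
contact_force: [1.9, 7.6, 3.1]
finger_gap: 0.563
gripper_force: 45.0
```

```bash
python3 s.py
```

```text
t 17.0 ee [0.519  0.0539 0.2746] toolx_yaw 115.8 F [2.32 6.98 3.21] M [ 0.936 -0.072  0.334] gap 49.5 gf 45.0 q6 -0.481
Mz mean 0.31 [0.287 0.294 0.371 0.265 0.334]
```

The torque keeps rising past the point where a free click would have faded, so this is the zero stop. It came two clicks down, with a pitch of about 18°. Next I open it anticlockwise.

>>> carry_out(series="0 0 -6 0 0 0 0.04; 0 0 -12 0 0 0 0.04; 0 0 -18 0 0 0 0.04; 0 0 -24 0 0 0 0.04; 0 0 -30 0 0 0 0.04; 0 0 -36 0 0 0 0.04; 0 0 -42 0 0 0 0.04; 0 0 -42.7 0 0 0 0.04; 0 0 -42.7 0 0 0 0.04; 0 0 -42.7 0 0 0 0.04")

```text
time: 18.0
ee_pos: [0.5187, 0.0535, 0.2746]
eef_rot: [0.001, 0.187, 0.982, 0.001]
contact_force: [1.0, 5.9, 2.9]
finger_gap: 0.561
gripper_force: 45.0
```

```bash
python3 s.py
```

```text
t 18.2 ee [0.5187 0.0535 0.2746] toolx_yaw 158.47 F [-0.58  5.08  3.57] M [ 0.687 -0.085 -0.034] gap 49.2 gf 45.0 q6 -1.226
Mz mean 0.015 [ 0.022  0.048  0.028  0.011 -0.034]
```

>>> carry_out(series="0 0 -6 0 0 0 0.04; 0 0 -12 0 0 0 0.04; 0 0 -18 0 0 0 0.04; 0 0 -23 0 0 0 0.04; 0 0 -24 0 0 0 0.04; 0 0 -24 0 0 0 0.04; 0 0 -24 0 0 0 0.04; 0 0 -24 0 0 0 0.04; 0 0 -24 0 0 0 0.04; 0 0 -24 0 0 0 0.04")

```text
time: 19.2
ee_pos: [0.5187, 0.0532, 0.2746]
eef_rot: [0.001, -0.02, 1.0, 0.0]
contact_force: [0.6, 5.0, 4.8]
finger_gap: 0.563
gripper_force: 45.0
```

```bash
python3 s.py
```

```text
t 19.4 ee [0.5187 0.0532 0.2746] toolx_yaw -177.66 F [0.28 4.7  6.11] M [ 0.85  -0.091 -0.061] gap 49.4 gf 45.0 q6 -1.643
Mz mean -0.063 [-0.041 -0.057 -0.098 -0.059 -0.061]
```

>>> carry_out(series="0 0 -5 0 0 0 0.04; 0 0 -10 0 0 0 0.04; 0 0 -15 0 0 0 0.04; 0 0 -18 0 0 0 0.04; 0 0 -18 0 0 0 0.04; 0 0 -18 0 0 0 0.04; 0 0 -18 0 0 0 0.04; 0 0 -18 0 0 0 0.04; 0 0 -18 0 0 0 0.04; 0 0 -18 0 0 0 0.04")

```text
time: 20.4
ee_pos: [0.5187, 0.0531, 0.2746]
eef_rot: [0.001, -0.177, 0.984, 0.0]
contact_force: [1.0, 3.8, 5.8]
finger_gap: 0.564
gripper_force: 45.0
```

```bash
python3 s.py
```

```text
t 20.6 ee [0.5187 0.0531 0.2746] toolx_yaw -159.66 F [1.36 4.54 4.9 ] M [ 0.774 -0.081 -0.051] gap 49.4 gf 45.0 q6 -1.957
Mz mean -0.012 [-0.013 -0.005  0.001  0.006 -0.051]
```

>>> carry_out(series="0 0 -2 0 0 0 0.04; 0 0 -4 0 0 0 0.04; 0 0 -6 0 0 0 0.04; 0 0 -6 0 0 0 0.04; 0 0 -6 0 0 0 0.04; 0 0 -6 0 0 0 0.04; 0 0 -6 0 0 0 0.04; 0 0 -6 0 0 0 0.04; 0 0 -6 0 0 0 0.04; 0 0 -6 0 0 0 0.04")

```text
time: 21.6
ee_pos: [0.5187, 0.053, 0.2746]
eef_rot: [0.001, -0.228, 0.974, -0.0]
contact_force: [0.9, 4.1, 4.8]
finger_gap: 0.564
gripper_force: 45.0
```

```bash
python3 s.py
```

```text
t 21.8 ee [0.5187 0.053  0.2746] toolx_yaw -153.64 F [-0.1   5.03  6.47] M [ 0.752 -0.14   0.099] gap 49.4 gf 45.0 q6 -2.062
Mz mean 0.08 [0.047 0.091 0.109 0.056 0.099]
```

>>> carry_out(series="0 0 -2 0 0 0 0.04; 0 0 -4 0 0 0 0.04; 0 0 -5 0 0 0 0.04; 0 0 -5 0 0 0 0.04; 0 0 -5 0 0 0 0.04; 0 0 -5 0 0 0 0.054; 0 0 -5 0 0 0 0.06; 0 0 -5 0 0 0 0.07; 0 0 -5 0 0 0 0.0878; 0 0 -5 0 0 0 0.0878")

```text
time: 22.8
ee_pos: [0.5181, 0.0527, 0.274]
eef_rot: [-0.0, -0.271, 0.963, -0.0]
contact_force: [0.1, 0.1, -1.5]
finger_gap: 0.915
gripper_force: 0.0
```

```bash
python3 s.py
```

```text
t 23.0 ee [0.5182 0.0529 0.2741] toolx_yaw -148.54 F [-0.24 -0.97 -0.55] M [ 0.074  0.059 -0.007] gap 87.7 gf 0.0 q6 -2.151
Mz mean 0.019 [ 0.08   0.004  0.012  0.004 -0.007]
```

>>> carry_out(series="0 0 0 0 0 -0.03 0.0878; 0 0 0 0 0 -0.07 0.0878; 0 0 0 0 0 -0.1 0.0878; 0 0 8 0 -0.02 -0.1 0.0878; 0 0 16 0 -0.04 -0.1 0.0878; 0 0 24 0 -0.06 -0.1 0.0878; 0 0 32 0 -0.08 -0.1 0.0878; 0 0 40 0 -0.1 -0.1 0.0878; 0 0 48 0 -0.12 -0.1 0.0878; 0 0 56 0 -0.13 -0.1 0.0878")

```text
time: 24.0
ee_pos: [0.5869, -0.0594, 0.374]
eef_rot: [0.0, 0.216, 0.976, -0.0]
contact_force: [0.1, 0.2, -1.0]
finger_gap: 0.999
gripper_force: 0.0
```

>>> carry_out(series="0 0 8 0 0 0 0.0878; 0 0 16 0 0 0 0.0878; 0 0 24 0 0 0 0.0878; 0 0 32 0 0 0 0.0878; 0 0 40 0 0 0 0.0878; 0 0 41 0 0 0 0.0878; 0 0 41 0 0 0 0.07; 0 0 41 0 0 0 0.06; 0 0 41 0 0 0 0.06; 0 0 41 0 0 0 0.06")

```text
time: 25.0
ee_pos: [0.5861, -0.058, 0.3742]
eef_rot: [0.0, 0.541, 0.841, -0.0]
contact_force: [-0.2, 0.7, -0.1]
finger_gap: 0.699
gripper_force: 0.0
```

```bash
python3 -c "
from h import *; from station import bot; import json
o=st(bot);m=bot.camera_model('wrist');w=bot.capture('wrist');t=bot.capture('top');np.save('t2.npy',t);np.save('w3.npy',w);json.dump({k:np.array(v).tolist() for k,v in m.items()},open('w3.json','w'));cv2.imwrite('pics/w3.png',w[:,:,::-1])
print(proj(m,[.5865,-.058,.214]),proj(m,[.5865,-.058,.188]),proj(m,[.596,-.053,.214]))"
```

```text
t 25.0 ee [ 0.5861 -0.058   0.3742] toolx_yaw 114.53 F [-0.23  0.66 -0.08] M [-0.099  0.069  0.05 ] gap 61.3 gf 0.0 q6 -0.644
[258.71313902 204.79044639] [258.4778995  195.18683973] [272.1576347  204.07665688]
```

View pics/w3.png

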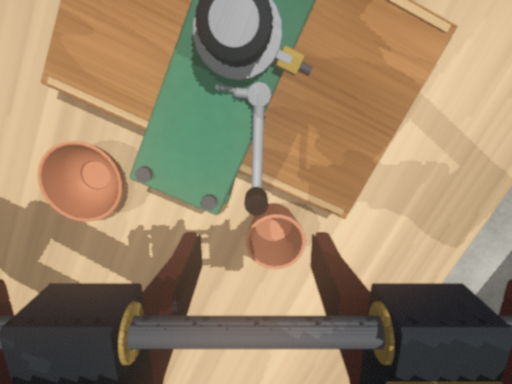

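The lever handle is at (257,200), right where predicted and centred between the fingers. I'll go down, close lightly, then swing it in.

>>> carry_out(series="0 0 0 0 0 0.025 0.06; 0 0 0 0 0 0.05 0.06; 0 0 0 0 0 0.075 0.06; 0 0 0 0 0 0.095 0.06; 0 0 0 0 0 0.107 0.06; 0 0 0 0 0 0.108 0.05; 0 0 0 0 0 0.108 0.03; 0 0 0 0 0 0.108 0.012; 0 0 0 0 0 0.108 0.012; 0 0 0 0 0 0.108 0.012", grip_force=12)

```text
time: 26.1
ee_pos: [0.5865, -0.0581, 0.267]
eef_rot: [0.001, 0.541, 0.841, 0.0]
contact_force: [0.7, 0.3, -0.3]
finger_gap: 0.264
gripper_force: 0.0
```

```bash
python3 -c "
from h import *; from station import bot
o=st(bot)"
```

```text
t 26.1 ee [ 0.5865 -0.0581  0.267 ] toolx_yaw 114.47 F [ 0.66  0.31 -0.3 ] M [-0.069  0.009 -0.003] gap 23.2 gf 0.0 q6 -0.643
```

>>> carry_out(series="0 0 0 0 0 0 0.012; 0 0 0 0 0 0 0.012; 0 0 0 0 0 0 0.012; 0 0 3 0.0001 -0.0044 0 0.012; 0 0 6 0.0005 -0.0089 0 0.012; 0 0 9 0.001 -0.0133 0 0.012; 0 0 12 0.0019 -0.0177 0 0.012; 0 0 15 0.0029 -0.022 0 0.012; 0 0 18 0.0042 -0.0263 0 0.012; 0 0 18 0.0042 -0.0263 0 0.012")

```text
time: 27.1
ee_pos: [0.5604, -0.0647, 0.2667]
eef_rot: [0.0, 0.666, 0.746, 0.0]
contact_force: [-1.0, 1.9, 6.0]
finger_gap: 0.224
gripper_force: 12.0
```

```bash
python3 s.py
```

```text
t 27.3 ee [ 0.5606 -0.0647  0.2667] toolx_yaw 96.55 F [-2.2   2.98  7.15] M [ 0.275  0.366 -0.067] gap 19.4 gf 12.0 q6 -0.352
Mz mean -0.082 [-0.055 -0.098 -0.094 -0.094 -0.067]
```

>>> carry_out(series="0 0 1 0 -0.0015 0 0.012; 0 0 2 0 -0.003 0 0.012; 0 0 3 0.0001 -0.0044 0 0.012; 0 0 4 0.0002 -0.0059 0 0.012; 0 0 5 0.0003 -0.0074 0 0.012; 0 0 6 0.0005 -0.0089 0 0.012; 0 0 6 0.0005 -0.0089 0 0.012; 0 0 6 0.0005 -0.0089 0 0.012; 0 0 6 0.0005 -0.0089 0 0.012; 0 0 6 0.0005 -0.0089 0 0.012")

```text
time: 28.3
ee_pos: [0.5527, -0.0651, 0.2667]
eef_rot: [0.001, 0.704, 0.71, 0.001]
contact_force: [2.9, 4.8, 4.6]
finger_gap: 0.224
gripper_force: 12.0
```

```bash
python3 s.py
```

```text
t 28.5 ee [ 0.5527 -0.0651  0.2667] toolx_yaw 90.54 F [2.67 3.92 4.78] M [ 0.659 -0.384  0.111] gap 19.8 gf 12.0 q6 -0.252
Mz mean 0.103 [0.121 0.085 0.107 0.09  0.111]
```

>>> carry_out(series="0 0 0 0 -0.0005 0 0.012; 0 0 0 0 -0.001 0 0.012; 0 0 0 0 -0.0015 0 0.012; 0 0 0 0 -0.002 0 0.012; 0 0 0 0 -0.002 0 0.012; 0 0 0 0 -0.002 0 0.012; 0 0 0 0 -0.002 0 0.012; 0 0 0 0 -0.002 0 0.012; 0 0 0 0 -0.002 0 0.012; 0 0 0 0 -0.002 0 0.012")

```text
time: 29.5
ee_pos: [0.5524, -0.0651, 0.2668]
eef_rot: [0.002, 0.704, 0.71, 0.002]
contact_force: [9.0, 4.4, 0.4]
finger_gap: 0.221
gripper_force: 12.0
```

```bash
python3 s.py
```

```text
t 29.7 ee [ 0.5524 -0.065   0.2668] toolx_yaw 90.53 F [8.55 5.08 1.38] M [ 0.696 -1.141  0.184] gap 19.8 gf 12.0 q6 -0.253
Mz mean 0.118 [0.071 0.09  0.092 0.156 0.184]
```

>>> carry_out(series="0 0 0 0 0.0013 0 0.012; 0 0 0 0 0.0013 0 0.012; 0 0 0 0 0.0013 0 0.03; 0 0 0 0 0.0013 0 0.05; 0 0 0 0 0.0013 0 0.05; 0 0 0 0 0.0013 0 0.05; 0 0 0 0 0.0013 -0.03 0.05; 0 0 0 0 0.0013 -0.06 0.05; 0 0 0 0 0.0013 -0.1 0.05; 0 0 0 0 0.0013 -0.11 0.05")

```text
time: 30.7
ee_pos: [0.5523, -0.066, 0.3804]
eef_rot: [0.003, 0.704, 0.71, 0.002]
contact_force: [1.3, 1.0, 0.3]
finger_gap: 0.57
gripper_force: 0.0
```

```bash
python3 -c "
from h import *; from station import bot
o=st(bot);m=bot.camera_model('wrist');w=bot.capture('wrist');np.save('w4.npy',w);cv2.imwrite('pics/w4.png',w[:,:,::-1])
print('in',proj(m,[.552,-.0655,.214]),'2deg out',proj(m,[.555,-.0655,.214]),'pivot',proj(m,[.552,.0195,.19]))"
```

```text
t 30.7 ee [ 0.5523 -0.066   0.3804] toolx_yaw 90.47 F [1.26 1.03 0.34] M [-0.091  0.067  0.019] gap 50.0 gf 0.0 q6 -0.251
in [256.48250844 200.18229539] 2deg out [260.16373503 200.20493771] pivot [257.19932135  90.78977519]
```

View pics/w4.png

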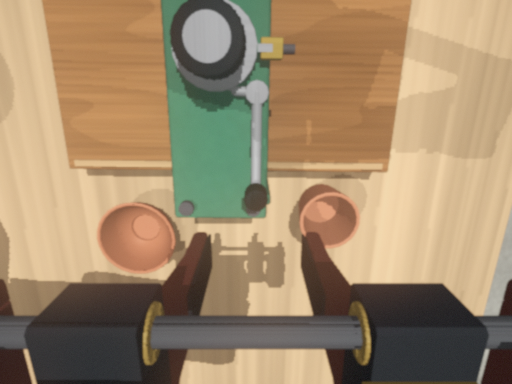

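The handle top is at (256,200), the fully-in position, with the lever in line with the bridge end. The cup and bowl have not moved and the gripper is clear.

```bash
python3 -c "
from station import bot
print(bot.finish_job())"
```

```text
the job is handed in; nothing more can be done
None
```

I wound the dial to its zero stop at about 0.3 N m, opened it five clicks by angle and torque (about 18° a click), and swung the lever to its end stop. The arm was then clear, the cup and bowl looked unmoved in the last picture (the jar was out of view), and I handed the job in at 31 s; no verdict came back.

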